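# Restock the culture rack from the carrier

## Robot

A 6-joint arm with a two-finger parallel gripper is mounted at the origin on the work surface. World frame = base frame: x ahead of the robot, y to its left, z up, the work surface at z = 0. Lengths are in m, angles in rad, forces in N, time in s.
With the tool pointing down it reaches from about 0.375 to 0.925 m from the base axis. Payload 5.7 kg.
Tool frame: the origin (TCP) lies midway between the tips of the shut fingers; the grasp point (between the pads) lies 19 mm behind it; z points along the fingers, y is the direction in which the jaws open and shut (so a half turn about z gives the same grasp; the last joint's range is limited). The gripper opens to 85 mm and grips with 20 to 120 N. Pads are 22 mm wide; open, the fingers measure 114 mm over their backs; the gripper's body (76 mm by 85 mm) begins 54 mm behind the grasp point. The pads swing forward as they close: fully open they stand 13 mm farther back than shut.
Start: joints at [-1.42, 0.359, 1.51, -0, 1.272, -0.115], TCP at [0.158, -0.579, 0.231] pointing down, gripper open.
Joint ranges: [-2.97, 2.97], [-1.01, 2.36], [0.21, 2.38], [-0.96, 4.11], [0.2, 2.71], [-2.98, 2.98]. Speed limits (rad/s): [2.39, 2.39, 3.14, 3.14, 3.14, 3.14].

## Interface

Orientations are given as a 3x3 rotation matrix whose columns are the frame's x, y, z axes.
In Python, from cell import manip gives the robot as it stands. The module is installed in compiled form; this text tells all that it offers. Calls block until the motion is done:
- manip.goto(position, orientation): joint-space move of the TCP to a pose.
- manip.move_l(position, orientation=None, feed=0.15, stop_force=None): straight line of the TCP; orientation=None keeps the orientation; feed is the mean speed in m/s. With stop_force (N) it stops when the force on the tool has changed by that much, and returns True; else False.
- manip.move_j(angles): joint-space move.
- manip.open() and manip.close_gripper(force=None): open the fingers fully, or close them until they stop; force is the grip in N (None keeps the last).
- manip.wait(seconds).
- manip.ik(position, orientation): joint angles nearest the present ones, or None.
- manip.read_state(): the state.
- manip.camera(name): name is "scene" or "top"; returns the picture (420x560x3 uint8, red, green, blue); there is no depth.
- manip.camera_info(name): a dict with "fovy" (degrees; the focal length in pixels is half the picture's height over the tangent of half this angle, whatever the lens; pixels are square), "cx", "cy" (the principal point, pixels), "k1" (the pictures are not rectified: a ray, as slopes to the right and down, at radius r is drawn at 1 + k1 r^2 times it, then the intrinsics apply), "rvec" (rotation vector, rad) and "tvec" (3), from world to camera coordinates, as OpenCV has them. Camera axes: x right, y down, z forward; pixel columns grow to the right and rows downward; lengths in m; the calibration is good to about 2 mm. A picture is of the moment at which its call begins. camera_info takes no time and is no camera call.
A pose or a line that the arm cannot do raises manip.MotionError and nothing moves.
- manip.job_done(): hands the job in, once; it reports no verdict.
The state is a dict: "clock": time; "q": joint angles; "dq": joint speeds; "tau": joint torques, N m; "tool_pos": TCP position; "ee_rot": TCP orientation; "ft_force": force on the tool from outside, world axes, zero at the start; "moment": the same for the moment, N m; "width": finger opening in m.
Only numpy, scipy, OpenCV 4.12 (cv2) and the standard library are available. Lean on these libraries where they do the work, as an engineer would, in place of code of your own. Each camera call takes 0.05 s, during which the arm holds its last target.

## Task

Restock the two-row rack: bring the older bottle (amber, white cap) from the back row straight forward to the front place of its own column, the one nearer the robot, and stand the three new green bottles from the carrier in the three back-row places, in the same left-to-right order in which they stand in the carrier at the start. Set every bottle down gently on its round mark, keep them all upright, and leave the corked conical flask where it is.

Things in the scene. Friction and masses are not known exactly. Their poses are not given: they have to be found in the camera images.
- rack: Two-row rack, fixed: grey tray 180 x 244 mm, three white lanes, six flat ringed places. Origin: middle of underside; x away from the robot, y left (turned up to 0.2 rad). Places at y = 76 (left), 0, -76 mm; front row (nearer the robot) x = -38, back row x = 38; bottles stand at z = 20 mm. Lips: back edge 30 mm, ends 26 mm above the table.
- carrier: Carrier, fixed, left or right of the rack: aluminium tray 120 x 244 mm with one row of three places, each holding a new bottle at the start. Frame as for the rack (turned up to 0.2 rad). Places at x = 12, y = 76 (left), 0, -76 mm; bottles stand at z = 12 mm. Back lip 28 mm above the table, rails between places 18 mm.
- bottle_red: New culture bottle, green glass, white band, red cap; starts in the carrier behind the red tag. 94 mm high: body 42 mm in diameter up to 48 mm, narrowing to a 24 mm neck at 60 mm, then a cylindrical cap, 32 mm in diameter, from 64 to 94 mm above its underside (grip the cap). 0.10 to 0.20 kg. Origin: centre of its underside, z up.
- bottle_yellow: New culture bottle, green glass, white band, yellow cap; starts in the carrier behind the yellow tag. 94 mm high: body 42 mm in diameter up to 48 mm, narrowing to a 24 mm neck at 60 mm, then a cylindrical cap, 32 mm in diameter, from 64 to 94 mm above its underside (grip the cap). 0.10 to 0.20 kg. Origin: centre of its underside, z up.
- bottle_blue: New culture bottle, green glass, white band, blue cap; starts in the carrier behind the blue tag. 94 mm high: body 42 mm in diameter up to 48 mm, narrowing to a 24 mm neck at 60 mm, then a cylindrical cap, 32 mm in diameter, from 64 to 94 mm above its underside (grip the cap). 0.10 to 0.20 kg. Origin: centre of its underside, z up.
- old_bottle: Older bottle, amber glass, white band, white cap; starts in one of the three back-row places of the rack. 94 mm high: body 42 mm in diameter up to 48 mm, narrowing to a 24 mm neck at 60 mm, then a cylindrical cap, 32 mm in diameter, from 64 to 94 mm above its underside (grip the cap). 0.10 to 0.20 kg. Origin: centre of its underside, z up.
- tag_red: Flat red tag, 14 x 40 x 4 mm, fixed to the carrier's front edge before the place where the red-capped bottle starts (the place's centre is 52 mm farther along the carrier's x). It stays there. Origin: centre of its underside.
- tag_yellow: Flat yellow tag, 14 x 40 x 4 mm, fixed to the carrier's front edge before the place where the yellow-capped bottle starts (the place's centre is 52 mm farther along the carrier's x). It stays there. Origin: centre of its underside.
- tag_blue: Flat blue tag, 14 x 40 x 4 mm, fixed to the carrier's front edge before the place where the blue-capped bottle starts (the place's centre is 52 mm farther along the carrier's x). It stays there. Origin: centre of its underside.
- flask: Bystander: clear conical glass flask, 80 mm diameter at the foot, 125 mm high with its cork stopper, on the table beyond the racks. Origin: centre of its underside.
Not all that is in view belongs to the job. Leave any purple look-alike of the bottle_yellow alone.

How it is judged:
By the outcome, as a careful person would: the job done as asked, in the order asked, and still so for the second after the job is handed in, with the robot touching nothing.
It also fails if it takes over 102 s, if anything falls off the work surface, if the arm or the gripper's body presses on something with over 40 N, if the wrist force passes 120 N, or if a joint passes its speed limit or range.

## Working session

There is one attempt and no reset: what is moved stays moved. The work goes in short steps, each a Python script; the robot and the scene stay as the last script left them, time stands still between calls to the robot, and variables do not carry over. Pictures are saved under pics/ and viewed, and the job is handed in when it is done.

```bash
mkdir -p pics; ls; python3 - <<'E'
from cell import manip
import cv2
for n in("scene","top"):
    cv2.imwrite(f"pics/{n}0.png",manip.camera(n)[...,::-1]); print(n,manip.camera_info(n))
s=manip.read_state();print(s["clock"],s["tool_pos"],s["ee_rot"],s["width"])
E
```

```text
pics
scene {'fovy': 57.99418927829266, 'cx': 285.58116592128863, 'cy': 210.3933925635516, 'k1': -0.03771168949858448, 'rvec': array([ 1.14606412,  2.13848489, -1.18439374]), 'tvec': array([ 0.32914463, -0.24320698,  1.37458509])}
top {'fovy': 48.27229915563714, 'cx': 279.03906917144866, 'cy': 211.82505480656468, 'k1': -0.13083039153651083, 'rvec': array([ 2.24842723, -1.95551027,  0.19014005]), 'tvec': array([-0.02354394,  0.61378198,  0.83612642])}
0.1 [ 0.15750961 -0.57830352  0.23053045] [[ 9.64878200e-01  2.62697541e-01 -2.47915978e-04]
 [ 2.62697581e-01 -9.64876764e-01  1.67653976e-03]
 [ 2.01214506e-04 -1.68278360e-03 -9.99998564e-01]] 0.08524550526926411
```

View pics/scene0.png

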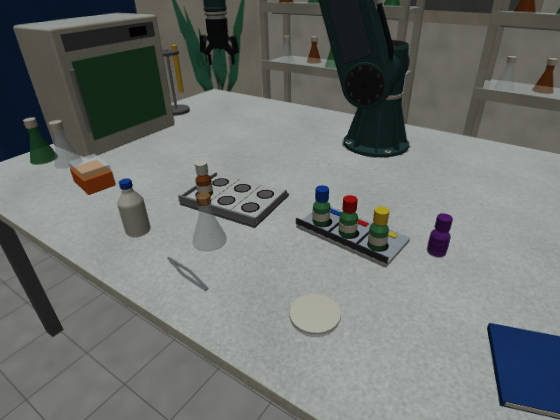

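View pics/top0.png

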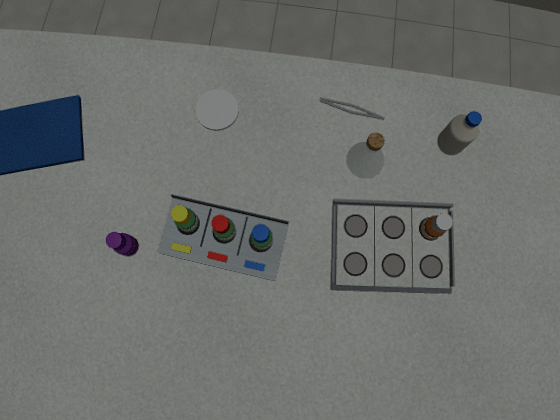

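The top view has +y to the left. The carrier is on the left, holding yellow, red and blue in left-to-right order. The rack is on the right, with amber in the back-right place at about (431,229) and the flask at (365,160). Next I'll measure these precisely.

```bash
cat > h.py <<'E'
import numpy as np, cv2
from cell import manip
from scipy.optimize import least_squares
def cam(n):
    i=manip.camera_info(n); f=210/np.tan(np.radians(i["fovy"]/2))
    R=cv2.Rodrigues(i["rvec"])[0]; return i,f,R,np.array(i["tvec"])
def proj(n,P):
    i,f,R,t=cam(n); P=np.atleast_2d(P); c=P@R.T+t; s=c[:,:2]/c[:,2:]
    s=s*(1+i["k1"]*(s**2).sum(1,keepdims=True)); return s*f+[i["cx"],i["cy"]]
def back(n,uv,z):
    i,f,R,t=cam(n); d=(np.array(uv,float)-[i["cx"],i["cy"]])/f; s=d.copy()
    for _ in range(20): s=d/(1+i["k1"]*(s**2).sum())
    C=-R.T@t; v=R.T@np.array([s[0],s[1],1]); return C+v*(z-C[2])/v[2]
def frame(p,L):
    c,s=np.cos(p[2]),np.sin(p[2]); L=np.atleast_2d(np.array(L,float)); 
    return np.c_[p[0]+c*L[:,0]-s*L[:,1],p[1]+s*L[:,0]+c*L[:,1],L[:,2]]
E
python3 - <<'E'
from h import *
for n in("top","scene"):
    im=cv2.imread(f"pics/{n}0.png"); 
    if n=="top":
        cv2.imwrite("pics/t_r.png",cv2.resize(im[125:300,320:480],None,fx=4.5,fy=4.5*.75/.99,interpolation=2) if 0 else cv2.resize(im[185:305,320:470],None,fx=5,fy=5,interpolation=2))
        cv2.imwrite("pics/t_c.png",cv2.resize(im[180:295,145:305],None,fx=5,fy=5,interpolation=2))
    else:
        cv2.imwrite("pics/s_r.png",cv2.resize(im[150:250,170:300],None,fx=6,fy=6,interpolation=2))
for a in((355,226),(393,265),(431,266)): print(back("top",a,.02).round(4))
print(back("scene",(251,207),.02),back("scene",(221,182),.02))
E
```

```text
[ 0.6118 -0.0912  0.02  ]
[ 0.5444 -0.1749  0.02  ]
[ 0.5524 -0.2513  0.02  ]
[ 0.61299547 -0.09018668  0.02      ] [ 0.55243309 -0.24988709  0.02      ]
```

View pics/t_r.png

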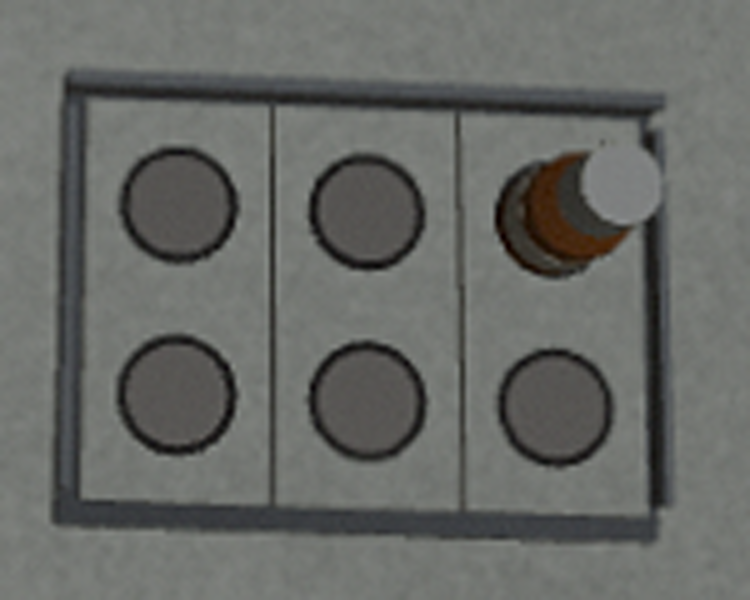

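View pics/t_c.png

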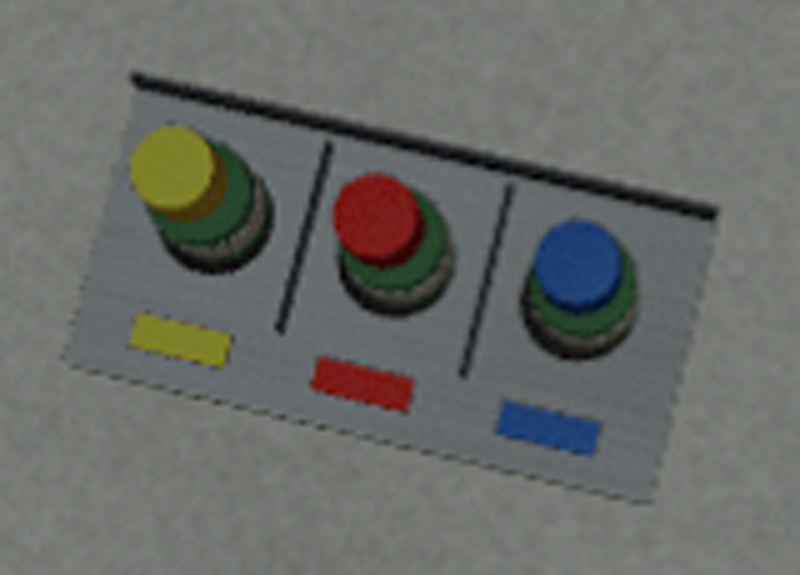

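View pics/s_r.png

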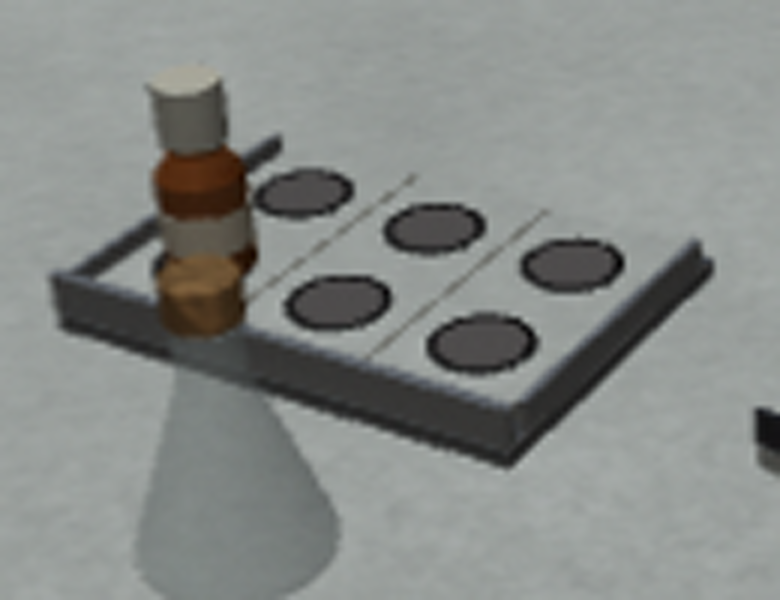

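```bash
cat > est.py <<'E'
from h import *
def T(X,x0,y0,k): return [x0+(X[0]+.5)/k-.5,y0+(X[1]+.5)/k-.5]
tr=[T(a,320,185,5) for a in((179,205),(367,211),(177,395),(367,401),(556,407))]
sr=[T(a,170,150,6) for a in((482,343),(338,301),(572,265),(434,228),(304,193))]
Lr=np.array([(38,76,20),(38,0,20),(-38,76,20),(-38,0,20),(-38,-76,20)])/1e3
tc=[T(a,145,180,5) for a in((172,168),(379,217),(580,264),(180,340),(362,384),(548,428))]
Lc=np.array([(12,76,106),(12,0,106),(12,-76,106),(-40,76,16),(-40,0,16),(-40,-76,16)])/1e3
for nm,sets in dict(rt=[("top",tr,Lr)],rs=[("scene",sr,Lr)],r=[("top",tr,Lr),("scene",sr,Lr)],c=[("top",tc,Lc)],caps=[("top",tc[:3],Lc[:3])],tags=[("top",tc[3:],Lc[3:])]).items():
    f=lambda p:np.concatenate([(proj(n,frame(p,L))-np.array(uv)).ravel() for n,uv,L in sets])
    s=least_squares(f,[.6,-.17 if nm[0]=="r" else .15,0]); print(nm,s.x.round(4),f(s.x).round(1))
    if nm=="r": R=s.x
    if nm=="c": C=s.x
print("white cap",back("top",T((622,184),320,185,5),.114),frame(R,[.038,-.076,.114]))
print("cork",back("top",(375.5,141.5),.125)); 
print(proj("scene",frame(C,Lc)).round(1)); print(proj("scene",frame(R,[(.038,-.076,.114)])))
E
python3 est.py; python3 - <<'E'
import cv2
im=cv2.imread("pics/scene0.png");cv2.imwrite("pics/s_c.png",cv2.resize(im[175:265,290:415],None,fx=6,fy=6,interpolation=2))
E
```

```text
rt [ 0.5826 -0.1713  0.1001] [-0.  -0.  -0.   0.1 -0.  -0.1  0.1  0.  -0.1 -0. ]
rs [ 0.5832 -0.1731  0.0978] [-0.1 -0.   0.1  0.1  0.  -0.1  0.  -0.   0.   0.1]
r [ 0.5829 -0.1718  0.0993] [ 0.3 -0.2  0.3  0.   0.3 -0.2  0.4 -0.1  0.2 -0.1  0.3  0.   0.5  0.2
  0.4 -0.   0.4  0.1  0.4  0.2]
c [ 0.5545  0.1668 -0.1021] [ 0.1  0.1 -1.5  0.1 -1.2  0.6  1.  -0.7  1.  -0.3  0.8  0.1]
caps [ 0.5552  0.1652 -0.0922] [ 0.9  0.2 -0.6 -0.2 -0.2 -0.1]
tags [ 0.5537  0.1691 -0.0908] [-0.1 -0.   0.1 -0.  -0.   0. ]
white cap [ 0.62448565 -0.24005905  0.114     ] [[ 0.62829297 -0.24368529  0.114     ]]
cork [ 0.75440967 -0.0985012   0.125     ]
[[382.  209.2]
 [351.3 197.8]
 [323.4 187.5]
 [387.9 232.3]
 [359.7 221. ]
 [333.8 210.6]]
[[199.41620144 162.6346551 ]]
```

View pics/s_c.png

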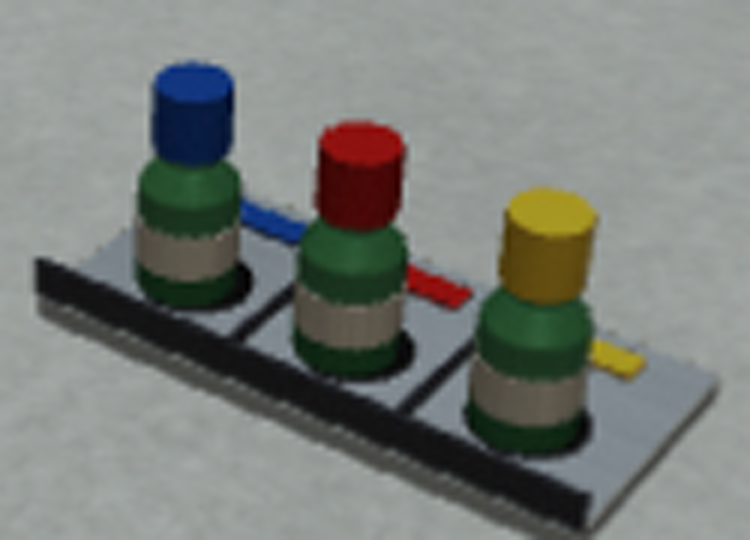

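```bash
cat >> est.py <<'E'
print("----")
ts=dict(yellow=(tc[0],T((549,212),290,175,6),.106),red=(tc[1],T((361,143),290,175,6),.106),blue=(tc[2],T((194,82),290,175,6),.106),
 white=(T((622,184),320,185,5),T((187,82),170,150,6),.114))
for k,(a,b,z) in ts.items():
    f=lambda p:np.r_[(proj("top",p)-a).ravel(),(proj("scene",p)-b).ravel()]
    s=least_squares(f,[.6,0,.1]); print(k,"top",back("top",a,z).round(4),"scene",back("scene",b,z).round(4),"tri",s.x.round(4),f(s.x).round(1))
pc=[.5537,.1691,-.0908]
print(frame(pc,Lc[:3]).round(4)); print(frame(R,[(.038,y,.02) for y in(.076,0,-.076)]+[(-.038,-.076,.02)]).round(4))
E
python3 est.py | sed -n '/----/,$p'
```

```text
----
yellow top [0.5744 0.2415 0.106 ] scene [0.578  0.2407 0.106 ] tri [0.575  0.241  0.1045] [ 0.5 -0.1  0.6 -0. ]
red top [0.567  0.1629 0.106 ] scene [0.5706 0.1639 0.106 ] tri [0.5674 0.1629 0.1041] [ 0.1 -0.   0.2  0. ]
blue top [0.5601 0.088  0.106 ] scene [0.5635 0.0888 0.106 ] tri [0.5605 0.0878 0.1043] [ 0.2 -0.1  0.2  0. ]
white top [ 0.6245 -0.2401  0.114 ] scene [ 0.6291 -0.238   0.114 ] tri [ 0.6253 -0.2412  0.1114] [ 0.2 -0.1  0.3  0.1]
[[0.5725 0.2437 0.106 ]
 [0.5657 0.168  0.106 ]
 [0.5588 0.0923 0.106 ]]
[[ 0.6132 -0.0924  0.02  ]
 [ 0.6208 -0.1681  0.02  ]
 [ 0.6283 -0.2437  0.02  ]
 [ 0.5527 -0.2512  0.02  ]]
```

```bash
cat > act.py <<'E'
from h import *
def Rt(th): 
    c,s=np.cos(th),np.sin(th); return np.array([[-s,c,0],[c,s,0],[0,0,-1.]])
TH=0.0993-np.pi/4
G=.058; ZT=.225
def st(m):
    s=manip.read_state(); print(m,round(s["clock"],2),s["tool_pos"].round(4),"w",round(s["width"],4),"F",s["ft_force"].round(1))
    return s
def pick(xy,zb,first=False):
    R=Rt(TH)
    (manip.goto if first else lambda p,R:manip.move_l(p,R,feed=.3))([*xy,ZT],R)
    st("above")
    manip.move_l([*xy,zb+G+.03],feed=.15)
    print("hit",manip.move_l([*xy,zb+G],feed=.06,stop_force=8))
    manip.close_gripper(30); manip.wait(.2); st("closed")
    manip.move_l([*xy,zb+G+.02],feed=.06); st("lifted")
def place(xy,zb):
    p=manip.read_state()["tool_pos"]
    manip.move_l([p[0],p[1],ZT],feed=.15)
    manip.move_l([*xy,ZT],feed=.25); manip.wait(.2)
    manip.move_l([*xy,zb+G+.008],feed=.12); manip.wait(.3); st("pre")
    print("hit",manip.move_l([*xy,zb+G-.004],feed=.015,stop_force=2)); manip.wait(.2); st("down")
def release():
    manip.open(); manip.wait(.2); p=st("open")["tool_pos"]
    manip.move_l([p[0],p[1],ZT],feed=.15)
def snap(k):
    for n in("scene","top"): cv2.imwrite(f"pics/{n}{k}.png",manip.camera(n)[...,::-1])
E
python3 - <<'E'
from act import *
R=Rt(TH)
for p in [(.6258,-.241),(.5527,-.2512),(.575,.2415),(.5675,.164),(.5607,.089),(.6132,-.0924),(.6208,-.1681),(.6283,-.2437)]:
    for z in(.07,.225):
        q=manip.ik([*p,z],R); print(p,z,None if q is None else np.round(q,2))
E
```

```text
(0.6258, -0.241) 0.07 [-0.47  0.62  1.5  -0.    1.02  0.22]
(0.6258, -0.241) 0.225 [-0.47  0.47  1.35 -0.    1.32  0.22]
(0.5527, -0.2512) 0.07 [-0.54  0.55  1.65 -0.    0.94  0.15]
(0.5527, -0.2512) 0.225 [-0.54  0.37  1.5  -0.    1.26  0.15]
(0.575, 0.2415) 0.07 [ 0.29  0.57  1.61 -0.    0.96  0.97]
(0.575, 0.2415) 0.225 [ 0.29  0.4   1.46 -0.    1.28  0.97]
(0.5675, 0.164) 0.07 [ 0.16  0.53  1.69 -0.    0.92  0.85]
(0.5675, 0.164) 0.225 [ 0.16  0.35  1.54 -0.    1.25  0.85]
(0.5607, 0.089) 0.07 [ 0.04  0.5   1.74 -0.    0.9   0.72]
(0.5607, 0.089) 0.225 [ 0.04  0.32  1.59 -0.    1.23  0.72]
(0.6132, -0.0924) 0.07 [-0.26  0.56  1.62 -0.    0.96  0.43]
(0.6132, -0.0924) 0.225 [-0.26  0.39  1.47 -0.    1.28  0.43]
(0.6208, -0.1681) 0.07 [-0.37  0.59  1.57 -0.    0.99  0.31]
(0.6208, -0.1681) 0.225 [-0.37  0.43  1.42 -0.    1.3   0.31]
(0.6283, -0.2437) 0.07 [-0.47  0.62  1.49 -0.    1.03  0.21]
(0.6283, -0.2437) 0.225 [-0.47  0.47  1.34 -0.    1.33  0.21]
```

```bash
python3 - <<'E'
from act import *
pick((.6258,-.241),.02,True); snap(1)
E
python3 - <<'E'
import cv2
im=cv2.imread("pics/scene1.png");cv2.imwrite("pics/s1c.png",cv2.resize(im[100:240,130:310],None,fx=4,fy=4,interpolation=2))
E
```

```text
above 2.17 [ 0.6253 -0.2421  0.225 ] w 0.0855 F [-0.3 -0.5  0. ]
hit False
closed 4.49 [ 0.6259 -0.241   0.0783] w 0.0311 F [-1.6  0.9  5.1]
lifted 4.97 [ 0.6261 -0.2412  0.0985] w 0.0312 F [-0.2  0.6 -1. ]
```

View pics/s1c.png

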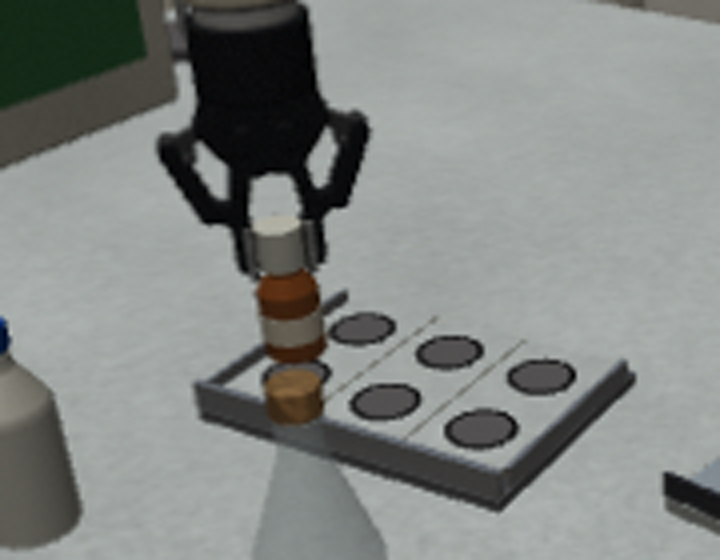

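The amber bottle is held by its cap, upright and clear of its mark. In the crop, the bottle bottom is at about (295,355) and the mark at (297,372). I'll place it now.

```bash
python3 - <<'E'
from act import *
place((.5527,-.2512),.02); snap(2)
E
python3 - <<'E'
import cv2
im=cv2.imread("pics/scene2.png");cv2.imwrite("pics/s2c.png",cv2.resize(im[100:240,130:310],None,fx=4,fy=4,interpolation=2))
E
```

```text
pre 8.32 [ 0.5529 -0.2513  0.0864] w 0.0314 F [-0.  -0.4 -1.5]
hit True
down 9.08 [ 0.5526 -0.2511  0.0783] w 0.0308 F [-0.6 -0.4  4.6]
```

View pics/s2c.png

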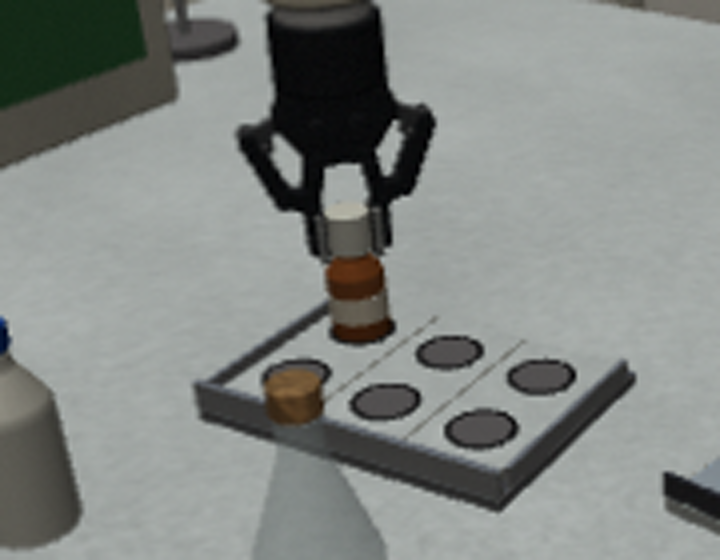

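Amber touched down at 4.6 N and stands on the front-right mark, centred at about (361,328) in the crop. I'll release it and look.

```bash
python3 - <<'E'
from act import *
release()
pick((.575,.2415),.012); snap(3)
im=cv2.imread("pics/top3.png");a=cv2.resize(im[185:305,320:470],None,fx=2.5,fy=2.5,interpolation=2)
im=cv2.imread("pics/scene3.png");b=cv2.resize(im[110:260,170:420],None,fx=2.5,fy=2.5)[:300]
b2=cv2.resize(im[70:270,170:420],(375,300)); cv2.imwrite("pics/c3.png",np.hstack([a,b2]))
E
```

```text
open 9.96 [ 0.5519 -0.2507  0.0775] w 0.0854 F [ 0.2 -0.   0. ]
above 12.88 [0.5749 0.2403 0.2249] w 0.0853 F [ 0.1 -0.4 -0.3]
hit False
closed 15.25 [0.5751 0.2416 0.0703] w 0.0314 F [-1.1  0.2  4. ]
lifted 15.73 [0.5753 0.2416 0.0905] w 0.0312 F [ 0.1 -0.2 -1.4]
```

View pics/c3.png

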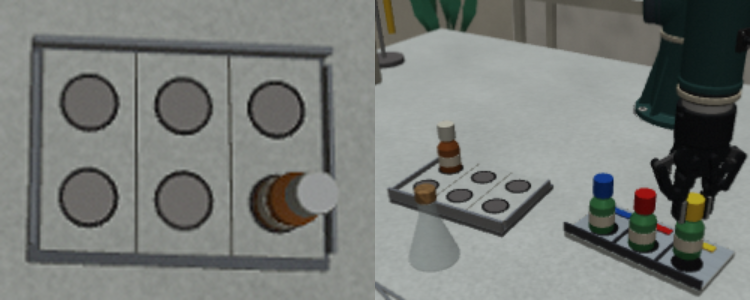

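Amber stands upright after release. Yellow is held and lifted, so I'll place it in the back-left place.

```bash
python3 - <<'E'
from act import *
place((.6132,-.0924),.02); release(); 
pick((.5675,.164),.012); snap(4)
im=cv2.imread("pics/top4.png");a=cv2.resize(im[185:305,320:470],None,fx=2.5,fy=2.5,interpolation=2)
im=cv2.imread("pics/scene4.png")
b2=cv2.resize(im[70:270,170:420],(375,300)); cv2.imwrite("pics/c4.png",np.hstack([a,b2]))
E
```

```text
pre 20.18 [ 0.6135 -0.0925  0.0865] w 0.0317 F [ 1.  -1.1 -1.4]
hit True
down 20.94 [ 0.6132 -0.0924  0.0783] w 0.0313 F [-0.4  0.4  5.9]
open 21.72 [ 0.6124 -0.0922  0.0776] w 0.0853 F [-0.2 -0.2 -0.3]
above 23.87 [0.5675 0.1631 0.2247] w 0.0852 F [-0.  -1.  -0.6]
hit False
closed 26.23 [0.5676 0.1641 0.0703] w 0.0314 F [-0.9  0.6  5.3]
lifted 26.72 [0.5678 0.164  0.0904] w 0.0313 F [ 0.6  0.4 -1.8]
```

View pics/c4.png

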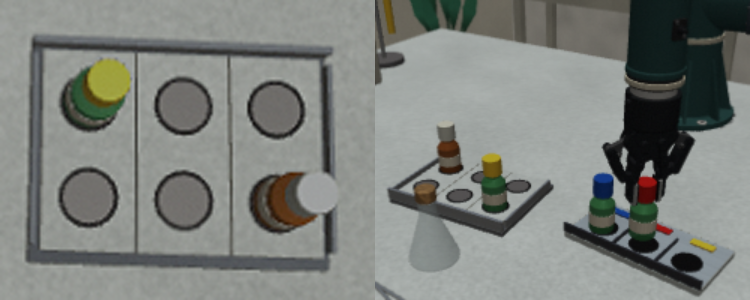

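Yellow stands upright on the back-left mark, with its cap at about (109,80) in the crop. Red is held. I'll place red in the middle, then pick blue.

```bash
python3 - <<'E'
from act import *
place((.6208,-.1681),.02); release(); 
pick((.5607,.089),.012); snap(5)
im=cv2.imread("pics/top5.png");a=cv2.resize(im[185:305,320:470],None,fx=2.5,fy=2.5,interpolation=2)
im=cv2.imread("pics/scene5.png")
b2=cv2.resize(im[70:270,170:420],(375,300)); cv2.imwrite("pics/c5.png",np.hstack([a,b2]))
E
```

```text
pre 31.17 [ 0.621  -0.1682  0.0865] w 0.0311 F [-1.   0.4 -2.6]
hit True
down 31.93 [ 0.6208 -0.1681  0.0783] w 0.0314 F [-0.6  0.7  5.4]
open 32.7 [ 0.6198 -0.1677  0.0774] w 0.0855 F [ 0.1  0.  -1.2]
above 34.86 [0.5609 0.0882 0.2248] w 0.0855 F [0.4 0.3 0.7]
hit False
closed 37.23 [0.5609 0.0891 0.0703] w 0.0311 F [-1.4 -0.3  3.9]
lifted 37.71 [0.561  0.089  0.0904] w 0.0315 F [ 0.7 -0.4 -2.3]
```

View pics/c5.png

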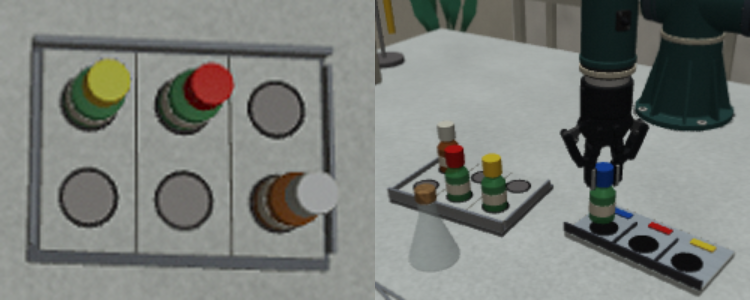

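```bash
python3 - <<'E'
from act import *
place((.6283,-.2437),.02); release(); 
manip.move_l([.45,.15,.25],feed=.3); manip.wait(.3); st("end"); snap(6)
im=cv2.imread("pics/top6.png");cv2.imwrite("pics/t6r.png",cv2.resize(im[185:305,320:470],None,fx=5,fy=5,interpolation=2))
im=cv2.imread("pics/scene6.png");cv2.imwrite("pics/s6r.png",cv2.resize(im[150:250,170:300],None,fx=6,fy=6,interpolation=2))
E
```

```text
pre 42.17 [ 0.6285 -0.2438  0.0865] w 0.0314 F [ 0.9  0.2 -1.3]
hit True
down 42.92 [ 0.6283 -0.2437  0.0784] w 0.0311 F [-0.6 -1.2  4.6]
open 43.7 [ 0.6274 -0.2432  0.0774] w 0.0852 F [-0.1  0.6 -0.1]
end 46.73 [0.4502 0.1495 0.2499] w 0.0853 F [-0.1  0.2 -0.3]
```

View pics/t6r.png

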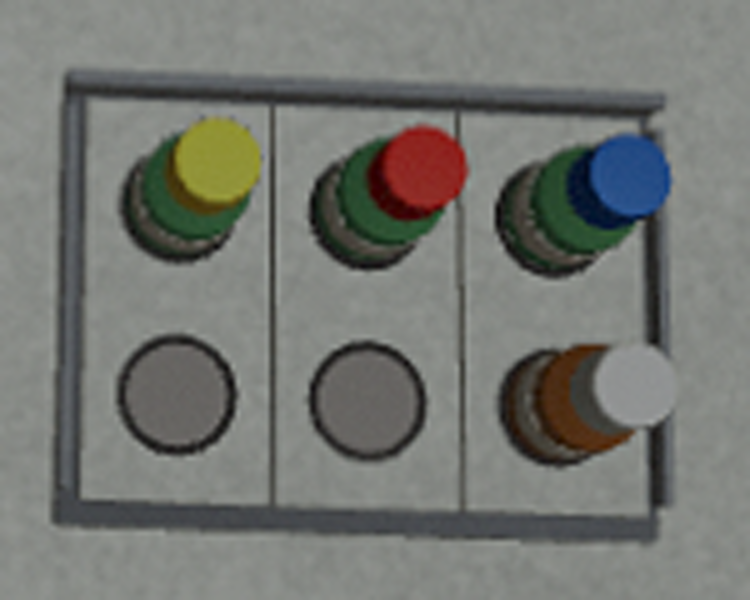

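View pics/s6r.png

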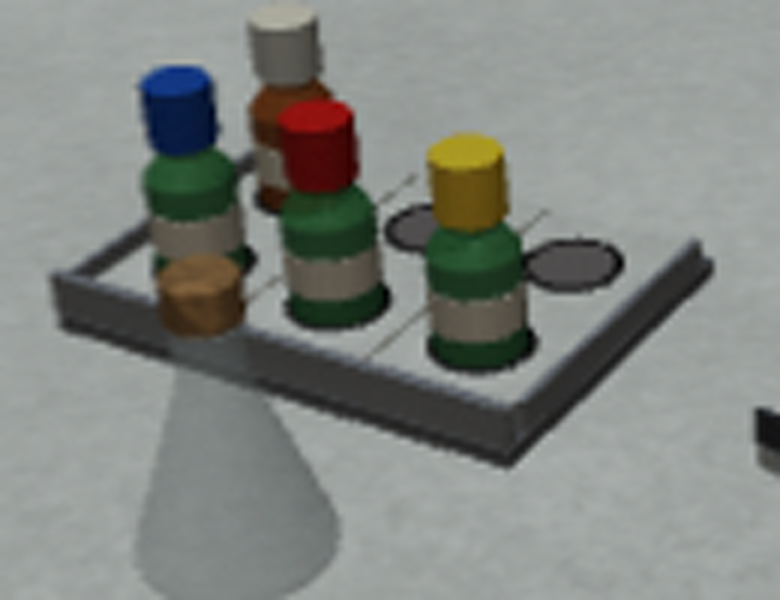

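View pics/top6.png

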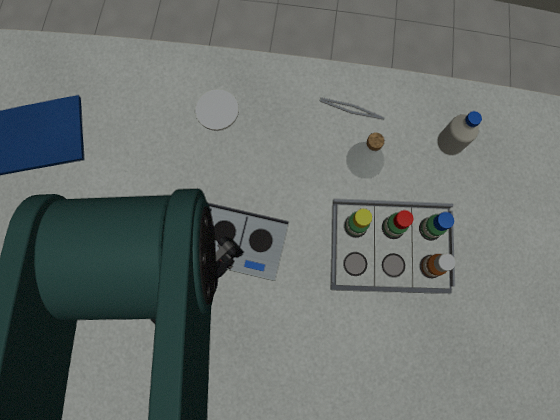

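```bash
python3 - <<'E'
from h import *
def T(X,x0,y0,k): return [x0+(X[0]+.5)/k-.5,y0+(X[1]+.5)/k-.5]
rt=[.5826,-.1713,.1001]; rs=[.5832,-.1731,.0978]
L=dict(yellow=(.038,.076,(218,163),(468,152)),red=(.038,0,(425,170),(318,115)),blue=(.038,-.076,(629,177),(179,80)),white=(-.038,-.076,(636,385),(285,18)))
for k,(x,y,a,b) in L.items():
    print(k,[(1e3*(back(n,uv,.114)-frame(r,(x,y,.114))[0])[:2]).round(1) for n,uv,r in(("top",T(a,320,185,5),rt),("scene",T(b,170,150,6),rs))])
E
```

```text
yellow [array([-1. ,  0.1]), array([1.9, 2.6])]
red [array([-0.8,  0.5]), array([1.8, 2.6])]
blue [array([-0.6,  0.6]), array([1.1, 2.6])]
white [array([-0.4,  0. ]), array([2.4, 3.9])]
```

All four caps are within about 1 mm of their places in the top view and within about 2–5 mm in the scene view. The flask hasn't moved: its cork is still at (375,141) in the top view. I'll hand the job in.

```bash
python3 - <<'E'
from cell import manip
print(manip.job_done())
E
```

```text
the job is handed in; nothing more can be done
None
```

The rack is restocked, and I handed the job in at about 47 s on the robot's clock. The amber bottle went first, straight forward from the back-right to the front-right place. Then yellow, red and blue went to back left, middle and right, the same order as in the carrier.

- **Set-down:** every bottle was lowered slowly until it touched its mark, with about 4.6–5.9 N of contact force.
- **Position:** in the last pictures all four bottles stand upright on their marks. The top camera puts the caps within 1 mm of their places. The scene camera puts them about 3–5 mm off, all in nearly the same direction. I took that as calibration error and moved nothing.
- **Surroundings:** the flask looks unmoved and the gripper was clear of everything. The arm hid the purple look-alike in the last top view. I did not check it in the full scene picture, but no planned path came near it.

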